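Draw out and lock a stool's short telescopic leg

TASK

The low work stool is clamped upside down on the bench and one of its four telescopic legs has been left pushed in. Turn that leg's sliding section by its rubber foot to free the twist lock, draw it out until its foot is level with the other three feet, then turn it back until it is firmly hand-tight (about 0.7 N m, without forcing it further), so that it stays locked there when you let go. Do not drag the section along while the lock still bites, and leave the other things on the bench where they are.

Things in the scene. Friction and masses are not known exactly. Their poses are not given: they have to be found in the camera images.
- stool: Low work stool, upside down, held to the bench by two steel holdfasts at its ends (105 mm high); it does not move. Seat 280 x 340 mm, 45 mm thick; origin on the bench under its centre, x along the 280 mm side, y along the 340 mm side. Four legs stand on it at x = +-90, y = +-120 mm in this frame; which is the short one varies.
- leg: Outer part of the short leg, fixed upright: aluminium tube 29 mm in diameter with a black collar (38 mm over its ribs) at its mouth, upper rim 138 mm above the origin; origin on the axis, on the seat, 45 mm above the bench. An eccentric on the section's inner end clamps in this tube: 0.55 N m of tightening gives 95 N (just enough), 0.7 N m 100 to 210 N (right); 320 N bruises it.
- section: Sliding section of the short leg: upright aluminium tube 22 mm in diameter, topped by a round black rubber foot 38 mm in diameter and 30 mm high to pinch from above; about 0.25 kg; origin on the axis 180 mm below the foot's top. Seen from above, turning it clockwise tightens, anticlockwise loosens, 2.0 rad between end stops. Loose, it turns against 0.25 N m and sinks by its weight if let go.
- leg_out (a joint): How far the section is drawn out of the short leg (m): 0 pushed in (12 mm of bare tube between foot and collar), 0.095 at its end stop. Loose, it slides up against about 1 N plus its weight.
- short_foot (a point): Centre of the top face of the short leg's foot, on the axis; goes with the section. The foot's rubber twists 1 rad per 3 N m on its tube. The lock bites over the tightest 1.3 rad of the turn; the torque then rises, in small slips, about 0.65 N m per rad. Tightness at the start varies: it comes free after 0.25 to 0.9 rad, and meets the loose stop 0.7 rad later. It stays as turned when let go.
- foot_b (a point): Centre of the top face of the foot of one of the three long legs, all of one height (290 mm above the bench).
- foot_c (a point): The same on the second long leg.
- foot_d (a point): The same on the third long leg.
- spray_can: Blue spray can, 66 mm in diameter, 150 mm high, standing on the bench beside the stool; origin at its underside's centre. Not to be disturbed.
- tape_roll: Roll of grey tape, 100 mm in diameter, 48 mm high, lying flat on the bench on the other side; origin at its underside's centre. Not to be disturbed.
- screwdriver: Black-handled screwdriver, 170 mm long, lying on the stool's underside between the legs. Not to be disturbed.

How it is judged (in metres and radians):
On the way, in this order (a step that is already met when the one before it is completed fails the run):
1. the lock is turned free (contact force between section and leg below 4 N), for 0.2 s.
2. the section is drawn out until its foot is within 3 mm of level with the others (z of short_foot in the frame of foot_b between -0.003 and 0.003 m), for 0.2 s.
3. the section is turned tight at that length (clamp force over 90 N) (all of step 2 and contact force between section and leg above 90 N), for 0.2 s.
At the end, for the whole second after the job is handed in: The short leg's foot is level with the other three feet within 3 mm, its twist lock is tight (clamp force over 90 N) and the section rests there on its own (all of step 3 and velocity of joint leg_out between -0.002 and 0.002 m/s); the robot touches nothing.
It fails at once if the lock is overtightened (clamp force over 320 N) (contact force between section and leg above 320 N).
It fails at once if the section is dragged along the tube while the lock still bites (faster than 30 mm/s with over 50 N of clamp force) (contact force between section and leg above 50 N and (velocity of joint leg_out above 0.03 m/s or velocity of joint leg_out below -0.03 m/s)).
It fails at once if the spray can, the tape roll or the screwdriver is moved by more than 20 mm (distance of any of spray_can, tape_roll, screwdriver from where it was at the start of the episode above 0.02 m).
It also fails if it takes over 51 s, if anything falls off the work surface, if the arm or the gripper's body presses on something with over 40 N, if the wrist force passes 120 N, or if a joint passes its speed limit or range.

ROBOT

A 6-joint arm with a two-finger parallel gripper is mounted at the origin on the work surface. World frame = base frame: x ahead of the robot, y to its left, z up, the work surface at z = 0. Lengths are in mm, angles in degrees, forces in N, time in s.
With the tool pointing down it reaches from about 300 to 850 mm from the base axis. Payload 4.2 kg.
Tool frame: the origin (TCP) lies on the centre line of the jaws, within the pads' length; the fingertips stand 11 mm ahead of it and the grasp point (between the pads) lies 8 mm behind it; z points along the fingers, y is the line along which they close (so a half turn about z gives the same grasp; the last joint's range is limited). The gripper opens to 91 mm and grips with 3 to 60 N. Pads are 32 mm wide; open, the fingers measure 118 mm over their backs; the gripper's body (76 mm by 178 mm) begins 60 mm behind the grasp point.
Start: joints at [70.818, 18.312, 89.639, -0, 72.044, -1.146], TCP at [178.037, 546.758, 224.976] pointing down, gripper open.
Joint ranges: [-177.97, 177.97], [-48.28, 115.42], [12.27, 149.76], [-77.06, 257.06], [2.81, 150.46], [-146.56, 146.56]. Speed limits (degrees/s): [147.25, 147.25, 180, 180, 180, 180].

INTERFACE

Orientations are given as [roll, pitch, yaw] about the fixed x, y, z axes, in that order (R = Rz(yaw) Ry(pitch) Rx(roll)).
In Python, from workcell import env, grab_frame, camera_model, models gives the robot as it stands.
- The arm moves only by the shell command python3 -m crank 'ROWS' [FORCE]. ROWS is text: rows parted by semicolons, each of 7 numbers parted by spaces: the closure, from -1 (fully open) to 1 (shut), so that 0 is half open, then the shift along the tool's x, y, z in mm, then the turn, a rotation vector about the tool's x, y, z in degrees. A call has 1 to 10 rows; each row shifts and turns the commanded pose from where the row before left it, along the tool's axes as they then stand; what a row does not reach is not made up. A row lasts 1/8 s, in which the tool goes at most 62.5 mm and 10.7 degrees, less where a joint would pass 70% of its speed; a pose out of reach is approached as far as the arm can. A call is refused whole if a number of a shift passes 62.5 or a number of a turn 10.7, either way. A call with a gripper value outside its range is refused whole. The fingers move at their own pace and stop on an object; FORCE is the grip in N (left out, the last holds). Time passes only in rows, so rows that do not move let the fingers close. It gives the time, the measured TCP pose, the force, the opening and the grip force at its end, in the units of the state.
- env.state(): the state, without advancing time (a new reading comes with each control period).
- grab_frame(name): name is "side" or "top"; returns the picture (400x640x3 uint8, blue, green, red); there is no depth.
- camera_model(name): a dict with "K" (3x3 intrinsics, pixels), "k1" (the pictures are not rectified: a ray, as slopes to the right and down, at radius r is drawn at 1 + k1 r^2 times it, then the intrinsics apply), "R" (3x3) and "t" (3): a world point X has camera coordinates R X + t. Camera axes: x right, y down, z forward; pixel columns grow to the right and rows downward; lengths in mm; the calibration is good to about 2 mm. A picture is of the moment at which its call begins. camera_model takes no time and is no camera call.
- env.job_done(): hands the job in; it is judged then, once.
Trained networks look in the newest picture that a camera, given by its name, has taken for a name from the list of things; names that differ only in an ending like _2 or _b are one class to them, and where a whole thing is asked for, a point or a joint stands for the part that bears it (a point fixed in the world has none). Each returns a list of dicts, best first, with "p" (0 to 1); they miss things now and then, are a little off and sometimes report something else, mostly with a low value. They report only what shows in the picture. A call takes as long as a camera call.
- models.search_frame(name, camera): "point" ([x, y, z] in mm, in world coordinates, good to about 4 mm: the middle of the surface that is visible of it).
The state is a dict: "time_s": time; "qpos": joint angles; "qvel": joint speeds; "effort": joint torques, N m; "ee_pos": TCP position; "ee_rot": TCP orientation; "force": force on the tool from outside, world axes, zero at the start; "torque": the same for the moment, N m; "gripper_width": finger opening in mm; "gripper_force": force on a finger pad.
Only numpy, scipy, OpenCV 4.12 (cv2) and the standard library are available. Lean on these libraries where they do the work, as an engineer would, in place of code of your own. Each camera call takes 0.05 s, during which the arm holds its last target. There are 200 camera calls.

## Working session

There is one attempt and no reset: what is moved stays moved. The work goes in short steps, Python scripts to look and compute and a shell command to move; the robot and the scene stay as the last step left them, time stands still between calls to the robot, and variables do not carry over. Pictures are saved under pics/ and viewed, at most 10 in all, crops included, and the job is handed in when it is done.

```bash
mkdir -p pics; ls; python3 - <<'E'
from workcell import env, grab_frame, camera_model, models
import cv2
for c in ("side","top"):
    cv2.imwrite(f"pics/{c}0.png",grab_frame(c))
    m=camera_model(c);print(c,m)
    for n in ("short_foot","foot_b","leg","stool"):
        print(n,[([round(v) for v in d["point"]],round(d["p"],2)) for d in models.search_frame(n,c)])
s=env.state();print(s)
E
```

```text
pics
side {'K': array([[489.79472005,   0.        , 320.90781834],
       [  0.        , 489.79472005, 199.35160808],
       [  0.        ,   0.        ,   1.        ]]), 'k1': 0.0322986113488637, 'R': array([[-0.99520262, -0.09683476, -0.01395612],
       [-0.0606391 ,  0.72247084, -0.68873709],
       [ 0.07677658, -0.68458667, -0.72487685]]), 't': array([ 550.2655925 ,  187.76733302, 1311.18788755])}
short_foot [([477, 117, 227], 0.59), ([471, 407, 147], 0.32)]
foot_b [([656, 136, 166], 0.76), ([507, -126, 165], 0.69), ([676, -102, 170], 0.67)]
leg [([479, 119, 135], 0.8)]
stool [([572, 53, 47], 0.86)]
top {'K': array([[438.88518578,   0.        , 314.56538894],
       [  0.        , 438.88518578, 191.84525512],
       [  0.        ,   0.        ,   1.        ]]), 'k1': -0.11901602807330447, 'R': array([[ 0.02884054, -0.99956674,  0.00587832],
       [-0.99286532, -0.02932689, -0.11557847],
       [ 0.11570079, -0.00250304, -0.99328096]]), 't': array([ -50.27367241,  581.27100808, 1229.18115902])}
short_foot [([476, 105, 232], 0.64), ([475, 369, 146], 0.23)]
foot_b [([498, -122, 180], 0.9), ([673, -112, 179], 0.58), ([646, 119, 181], 0.57), ([569, -4, 40], 0.48)]
leg [([476, 102, 118], 0.59)]
stool [([571, -7, 42], 0.81)]
{'time_s': 0.5, 'qpos': array([ 7.08180697e+01,  1.83117409e+01,  8.96418668e+01, -7.33827237e-04,
        7.20447640e+01, -1.14557067e+00]), 'qvel': array([-0.01927328,  0.07873847,  0.09940652,  0.03025774, -0.16054238,
       -0.05186653]), 'effort': array([ 2.98438999e-04, -4.11995280e+01, -2.32039744e+01,  7.24964147e-02,
        3.85586719e-02, -3.73319722e-05]), 'ee_pos': array([178.02723365, 546.73241876, 224.95806111]), 'ee_rot': array([1.79998386e+02, 7.30510676e-04, 1.61963867e+02]), 'force': array([0.39323723, 0.23603277, 0.48657968]), 'torque': array([-0.00452638, -0.00593693, -0.054844  ]), 'gripper_force': 0.0, 'gripper_width': 91.5092272081294}
```

View pics/side0.png

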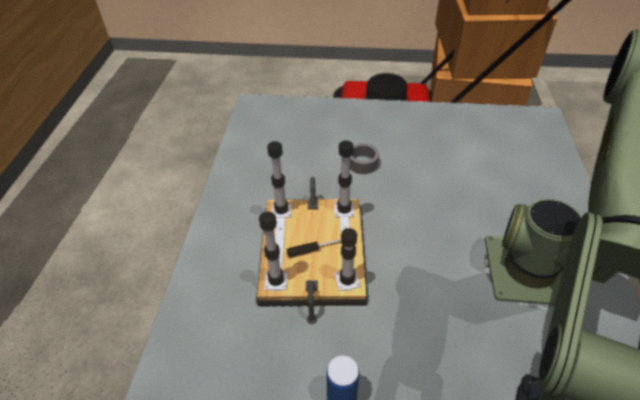

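View pics/top0.png

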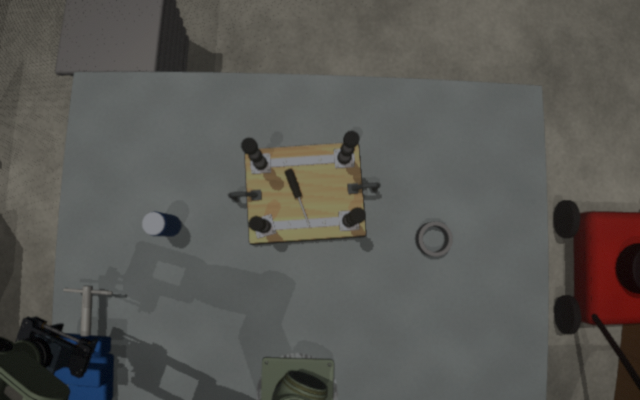

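The short leg is the near-left one: side picture (349,237), top (259,225). The long feet in the side picture are at (274,149), (346,149) and (267,219). I'll zoom in for precision.

```bash
python3 - <<'E'
import cv2,numpy as np
a=cv2.imread("pics/side0.png")[135:285,250:370]; b=cv2.imread("pics/top0.png")[125:245,235:375]
cv2.imwrite("pics/z.png",np.hstack([cv2.resize(a,(480,600),interpolation=cv2.INTER_CUBIC)]))
cv2.imwrite("pics/z2.png",cv2.resize(b,(700,600),interpolation=cv2.INTER_CUBIC))
E
```

```text
(no output)
```

View pics/z.png

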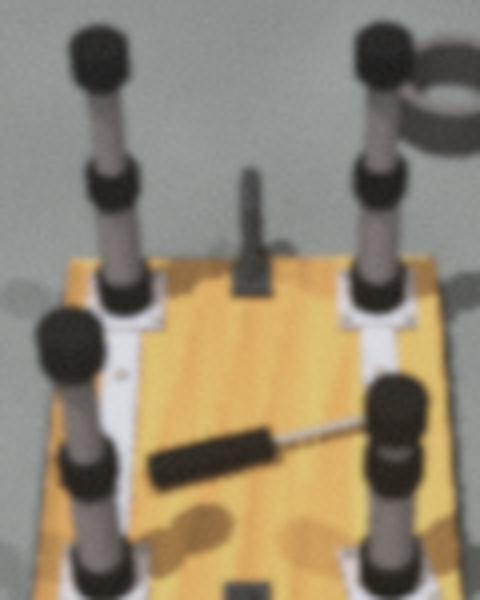

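View pics/z2.png

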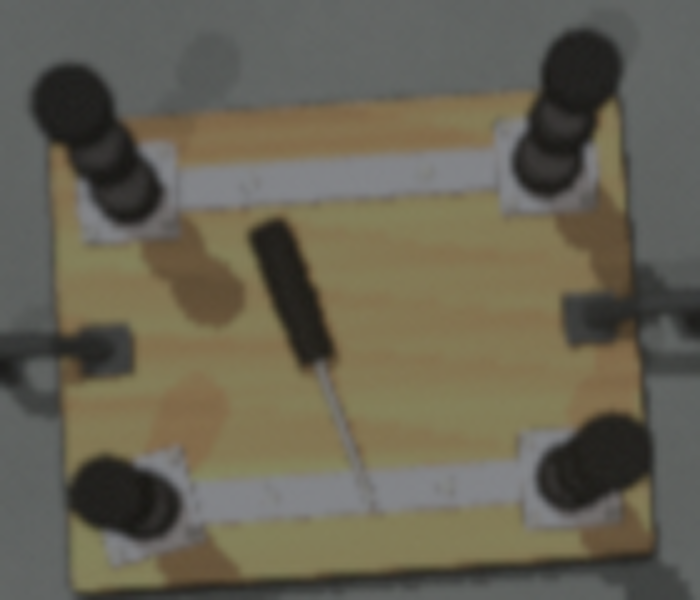

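```bash
python3 - <<'E'
from workcell import camera_model
import numpy as np
from scipy.optimize import least_squares
# pixels ordered: (+x,+y),(+x,-y),(-x,-y),(-x,+y short); foot mid-height points
px={"side":np.array([(71,345),(99,58),(384,56),(396,410)])/4+[250,135],
    "top":np.array([(72,103),(583,66),(613,450),(104,493)])/5+[235,125]}
L=np.array([(90,120),(90,-120),(-90,-120),(-90,120)]);Z=np.array([275,275,275,210.])
def proj(c,P):
    m=camera_model(c);q=P@m["R"].T+m["t"];u=q[:,:2]/q[:,2:];u=u*(1+m["k1"]*(u**2).sum(1,keepdims=True))
    return u@m["K"][:2,:2].T+m["K"][:2,2]
# side feet order with camera looking -y: near row = +y; image left = +x
px["side"]=px["side"][[0,1,2,3]]
def pts(p):
    c,s=np.cos(p[2]),np.sin(p[2]);xy=L@np.array([[c,s],[-s,c]])+p[:2];return np.c_[xy,Z]
for cs in (["side"],["top"],["side","top"]):
    f=lambda p:np.concatenate([(proj(c,pts(p))-px[c]).ravel() for c in cs])
    r=least_squares(f,[575,0,0]);print(cs,r.x[:2].round(1),np.degrees(r.x[2]).round(2),pts(r.x)[3].round(1),r.fun.round(1))
E
```

```text
['side'] [576.6  -5.9] 5.77 [475.  104.4 210. ] [ 0.3 -0.4 -0.  -0.1 -0.3 -0.5  0.   1. ]
['top'] [581.7  -4.3] 5.55 [480.5 106.4 210. ] [ 0.2  0.  -0.7  0.7 -0.6 -0.2  1.2 -0.5]
['side', 'top'] [579.1  -5. ] 5.7 [477.6 105.5 210. ] [-1.  -0.2 -1.   0.1 -1.3 -0.3 -1.1  1.3  0.3  1.3 -0.5  1.7 -0.2  0.8
  1.5  0.7]
```

```bash
python3 -m crank '-1 -46.8 -36.3 -9 0 0 0;-1 -46.8 -36.3 -9 0 0 0;-1 -46.8 -36.3 -9 0 0 0;-1 -46.8 -36.3 -9 0 0 0;-1 -46.8 -36.3 -9 0 0 0;-1 -46.8 -36.3 -9 0 0 0;-1 -46.8 -36.3 0 0 0 0;-1 -46.8 -36.3 0 0 0 0;-1 -46.8 -36.3 0 0 0 0;-1 0 0 0 0 0 10' 60
python3 -m crank '-1 0 0 0 0 0 10;-1 0 0 0 0 0 10;-1 0 0 0 0 0 10;-1 0 0 0 0 0 10;-1 0 0 0 0 0 10;-1 0 0 0 0 0 0;-1 0 0 0 0 0 0'
python3 - <<'E'
from workcell import env,grab_frame
import cv2
s=env.state();print(s["qpos"].round(1),s["force"],s["torque"])
cv2.imwrite("pics/s1.png",cv2.resize(grab_frame("side")[110:310,220:460],(720,600)))
E
```

```text
time_s: 1.75
ee_pos: [479.3, 102.4, 278.7]
ee_rot: [-180.0, 0.0, 151.4]
force: [0.1, -0.0, -0.7]
gripper_width: 91.2
gripper_force: 0.0
time_s: 2.62
ee_pos: [477.3, 105.7, 279.0]
ee_rot: [180.0, -0.0, 102.1]
force: [-0.0, -0.1, 0.8]
gripper_width: 91.4
gripper_force: 0.0
[11.1  8.7 94.8  0.  76.5 -1. ] [-0.00581785 -0.10639566  0.762022  ] [-0.08140804  0.04991838  0.0218166 ]
```

View pics/s1.png

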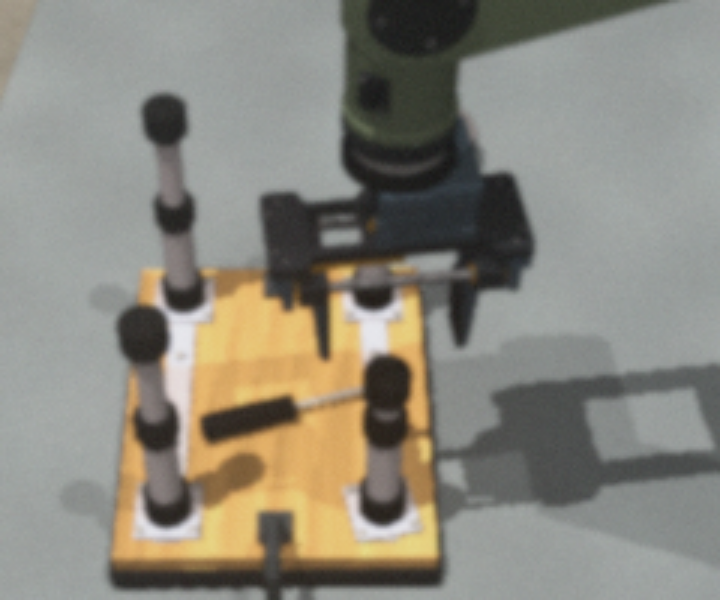

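```bash
python3 -m crank '-1 0 0 25 0 0 0;-1 0 0 25 0 0 0;-1 0 0 24 0 0 0;-1 0 0 0 0 0 0' 
python3 -m crank '1 0 0 0 0 0 0;1 0 0 0 0 0 0;1 0 0 0 0 0 0;1 0 0 0 0 0 0;1 0 0 0 0 0 0;1 0 0 0 0 0 0' 15
python3 -c "
from workcell import env
s=env.state();print(s['force'].round(2),s['torque'].round(3),s['ee_pos'].round(2))"
```

```text
time_s: 3.18
ee_pos: [476.2, 105.5, 203.5]
ee_rot: [-179.8, -0.0, 102.0]
force: [-0.9, -0.6, 0.2]
gripper_width: 91.0
gripper_force: 0.0
time_s: 3.92
ee_pos: [477.7, 105.8, 205.0]
ee_rot: [180.0, -0.0, 102.0]
force: [1.1, 0.3, -0.3]
gripper_width: 38.0
gripper_force: 15.0
[ 1.06  0.33 -0.27] [-0.012 -0.032 -0.049] [477.67 105.77 205.03]
```

```bash
cat > st.py <<'E'
from workcell import env
s=env.state();print("F",s['force'].round(2),"T",s['torque'].round(3),"p",s['ee_pos'].round(2),"yaw",s['ee_rot'].round(2),"q6",s['qpos'][5].round(1),"w",s['gripper_width'].round(1))
E
python3 -m crank '1 0 0 0 0 0 0;1 0 0 0 0 0 0;1 0 0 0 0 0 -5;1 0 0 0 0 0 -5;1 0 0 0 0 0 -5;1 0 0 0 0 0 0' 60 >/dev/null; python3 st.py
python3 -m crank '1 0 0 0 0 0 -5;1 0 0 0 0 0 -5;1 0 0 0 0 0 0' >/dev/null;python3 st.py
python3 -m crank '1 0 0 0 0 0 -5;1 0 0 0 0 0 -5;1 0 0 0 0 0 0' >/dev/null;python3 st.py
```

```text
Traceback (most recent call last):
  File "st.py", line 2, in <module>
    s=env.state();print("F",s['force'].round(2),"T",s['torque'].round(3),"p",s['ee_pos'].round(2),"yaw",s['ee_rot'].round(2),"q6",s['qpos'][5].round(1),"w",s['gripper_width'].round(1))
                                                                                                                                                            ^^^^^^^^^^^^^^^^^^^^^^^^
AttributeError: 'float' object has no attribute 'round'
Traceback (most recent call last):
  File "st.py", line 2, in <module>
    s=env.state();print("F",s['force'].round(2),"T",s['torque'].round(3),"p",s['ee_pos'].round(2),"yaw",s['ee_rot'].round(2),"q6",s['qpos'][5].round(1),"w",s['gripper_width'].round(1))
                                                                                                                                                            ^^^^^^^^^^^^^^^^^^^^^^^^
AttributeError: 'float' object has no attribute 'round'
Traceback (most recent call last):
  File "st.py", line 2, in <module>
    s=env.state();print("F",s['force'].round(2),"T",s['torque'].round(3),"p",s['ee_pos'].round(2),"yaw",s['ee_rot'].round(2),"q6",s['qpos'][5].round(1),"w",s['gripper_width'].round(1))
                                                                                                                                                            ^^^^^^^^^^^^^^^^^^^^^^^^
AttributeError: 'float' object has no attribute 'round'
```

```bash
sed -i "s/s\['gripper_width'\].round(1)/round(s['gripper_width'],1),s['time_s']/" st.py; python3 st.py
python3 -m crank '1 0 0 0 0 0 -5;1 0 0 0 0 0 -5;1 0 0 0 0 0 0' >/dev/null;python3 st.py
```

```text
F [ 1.55  0.7  -2.74] T [ 0.213 -0.414 -0.241] p [477.52 105.82 204.83] yaw [179.97  -0.   136.79] q6 -35.7 w 37.4 5.425
F [ 2.    0.66 -3.24] T [ 0.275 -0.548 -0.206] p [477.46 105.83 204.79] yaw [ 1.7998e+02 -1.0000e-02  1.4677e+02] q6 -45.6 w 36.8 5.8
```

```bash
for i in 1 2; do python3 -m crank '1 0 0 0 0 0 -6;1 0 0 0 0 0 0' >/dev/null;python3 st.py; done
```

```text
F [ 2.2   1.95 -3.03] T [ 0.336 -0.535 -0.171] p [477.42 105.81 204.8 ] yaw [ 1.7998e+02 -1.0000e-02  1.5275e+02] q6 -51.6 w 37.2 6.05
F [ 2.17  0.97 -4.18] T [ 0.319 -0.449 -0.196] p [477.37 105.79 204.82] yaw [ 1.7998e+02 -1.0000e-02  1.5874e+02] q6 -57.6 w 37.1 6.3
```

```bash
python3 -m crank '1 0 0 -1 0 0 0;1 0 0 -1 0 0 0;1 0 0 0 0 0 0' >/dev/null;python3 st.py
python3 -m crank '1 0 0 -1.5 0 0 0;1 0 0 -1.5 0 0 0;1 0 0 0 0 0 0' >/dev/null;python3 st.py
```

```text
F [ 1.22  0.75 -3.19] T [ 0.429 -0.543 -0.215] p [477.4  105.78 207.07] yaw [179.98   0.   158.92] q6 -57.8 w 37.0 6.675
F [ 1.36  1.32 -1.19] T [ 0.408 -0.541 -0.236] p [477.46 105.73 210.21] yaw [1.7999e+02 1.0000e-02 1.5896e+02] q6 -57.8 w 37.6 7.05
```

```bash
python3 -m crank '1 0 0 -5 0 0 0;1 0 0 -7 0 0 0;1 0 0 -8 0 0 0;1 0 0 -8 0 0 0;1 0 0 -8 0 0 0;1 0 0 -8 0 0 0;1 0 0 -7 0 0 0;1 0 0 -5 0 0 0;1 0 0 -4 0 0 0;1 0 0 0 0 0 0' ;python3 -m crank '1 0 0 0 0 0 0;1 0 0 0 0 0 0' >/dev/null; python3 st.py
python3 - <<'E'
from workcell import grab_frame
import cv2
f=grab_frame("side");cv2.imwrite("pics/s2f.png",f)
cv2.imwrite("pics/s2.png",cv2.resize(f[125:275,240:400],(640,600),interpolation=cv2.INTER_CUBIC))
E
```

```text
time_s: 8.3
ee_pos: [477.5, 105.7, 270.4]
ee_rot: [180.0, 0.0, 159.0]
force: [1.4, 0.8, -1.8]
gripper_width: 37.1
gripper_force: 60.0
F [ 1.47  1.71 -1.14] T [ 0.471 -0.513 -0.241] p [477.45 105.74 269.98] yaw [1.7999e+02 1.0000e-02 1.5896e+02] q6 -57.8 w 37.1 8.55
```

View pics/s2.png

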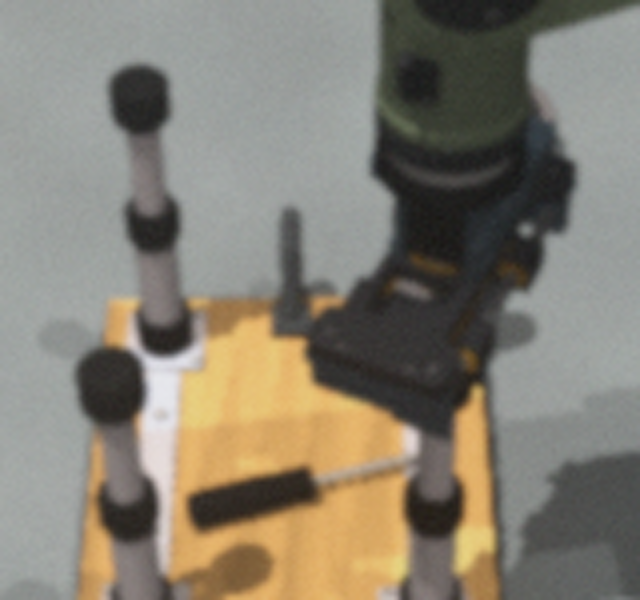

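```bash
for i in 1 2 3 ; do python3 -m crank '1 0 0 0 0 0 5;1 0 0 0 0 0 5;1 0 0 0 0 0 0' >/dev/null;python3 st.py; done
```

```text
F [ 1.1   1.9  -0.62] T [ 0.458 -0.554  0.186] p [477.47 105.7  269.97] yaw [1.8000e+02 2.0000e-02 1.4908e+02] q6 -47.9 w 37.0 8.975
F [ 2.18  0.88 -2.37] T [ 0.461 -0.594  0.225] p [477.49 105.69 269.94] yaw [1.7999e+02 2.0000e-02 1.3913e+02] q6 -38.0 w 36.8 9.35
F [ 2.56  1.63 -2.23] T [ 0.376 -0.64   0.245] p [477.48 105.64 269.95] yaw [1.7999e+02 2.0000e-02 1.2915e+02] q6 -28.0 w 37.1 9.725
```

```bash
for i in 1 2 3 ; do python3 -m crank '1 0 0 0 0 0 5;1 0 0 0 0 0 5;1 0 0 0 0 0 0' >/dev/null;python3 st.py; done
```

```text
F [ 2.82  1.93 -1.73] T [ 0.261 -0.644  0.221] p [477.49 105.59 269.93] yaw [1.7999e+02 2.0000e-02 1.1915e+02] q6 -18.0 w 36.9 10.1
F [ 3.22  0.66 -2.91] T [ 0.16  -0.675  0.286] p [477.49 105.55 269.96] yaw [1.7999e+02 2.0000e-02 1.0916e+02] q6 -8.0 w 37.3 10.475
F [ 2.38  0.94 -1.93] T [ 0.17  -0.657  0.36 ] p [477.5  105.56 269.95] yaw [1.7999e+02 2.0000e-02 9.9180e+01] q6 2.0 w 37.0 10.85
```

```bash
for i in 1 2 3 4 5; do python3 -m crank '1 0 0 0 0 0 5;1 0 0 0 0 0 0' >/dev/null;python3 st.py; done
```

```text
F [ 1.8   0.15 -2.16] T [ 0.034 -0.65   0.337] p [477.52 105.56 269.96] yaw [1.7998e+02 2.0000e-02 9.4180e+01] q6 7.0 w 37.1 11.1
F [ 3.03  0.41 -2.44] T [ 0.059 -0.639  0.441] p [477.45 105.64 269.93] yaw [179.99   0.    89.18] q6 12.0 w 37.2 11.35
F [ 3.88  0.42 -1.24] T [-0.016 -0.627  0.515] p [477.46 105.6  269.93] yaw [1.7999e+02 1.0000e-02 8.4180e+01] q6 17.0 w 37.0 11.6
F [ 3.79  0.65 -2.48] T [-0.001 -0.724  0.594] p [477.43 105.64 269.96] yaw [1.7999e+02 1.0000e-02 7.9190e+01] q6 22.0 w 36.9 11.85
F [ 3.63 -3.29 -2.  ] T [-0.393 -0.624  0.564] p [477.5  105.05 269.92] yaw [1.7997e+02 7.0000e-02 7.4170e+01] q6 27.0 w 36.9 12.1
```

```bash
python3 -m crank '1 0 0 0 0 0 0;1 0 0 0 0 0 0' >/dev/null;python3 st.py; for i in 1 2; do python3 -m crank '1 0 0 0 0 0 4;1 0 0 0 0 0 0' >/dev/null;python3 st.py; done
```

```text
F [ 4.45 -2.34 -1.74] T [-0.49  -0.662  0.609] p [477.54 105.05 269.96] yaw [1.7996e+02 7.0000e-02 7.4110e+01] q6 27.0 w 37.1 12.35
F [ 3.53 -3.06 -2.45] T [-0.438 -0.601  0.648] p [477.48 105.05 269.92] yaw [1.7996e+02 7.0000e-02 7.0110e+01] q6 31.0 w 37.2 12.6
F [ 2.79  0.66 -2.75] T [ 0.057 -0.658  0.504] p [477.34 106.13 269.89] yaw [-1.7997e+02 -6.0000e-02  6.6090e+01] q6 35.0 w 36.9 12.85
```

```bash
for i in 1 2 3; do python3 -m crank '1 0 0 0 0 0 3;1 0 0 0 0 0 0' >/dev/null;python3 st.py; done
```

```text
F [ 2.61  2.75 -2.05] T [ 0.202 -0.778  0.55 ] p [477.31 106.53 269.92] yaw [-1.7996e+02 -9.0000e-02  6.3110e+01] q6 38.0 w 37.3 13.1
F [ 2.55  4.   -2.39] T [ 0.309 -0.7    0.64 ] p [477.28 106.47 269.9 ] yaw [-1.7995e+02 -7.0000e-02  6.0120e+01] q6 41.0 w 37.1 13.35
F [ 2.86  5.19 -3.35] T [ 0.448 -0.664  0.756] p [477.27 106.39 269.89] yaw [-1.7994e+02 -6.0000e-02  5.7120e+01] q6 44.0 w 36.8 13.6
```

```bash
python3 -m crank '1 0 0 0 0 0 0;1 0 0 0 0 0 0' 30 >/dev/null;python3 st.py; python3 -m crank '0.3 0 0 0 0 0 0;0 0 0 0 0 0 0;-0.5 0 0 0 0 0 0;-1 0 0 0 0 0 0;-1 0 0 0 0 0 0' ; python3 st.py
python3 -m crank '-1 0 0 -25 0 0 0;-1 0 0 -25 0 0 0;-1 0 0 -25 0 0 0;-1 0 0 -25 0 0 0;-1 -40 0 0 0 0 0;-1 -40 0 0 0 0 0;-1 -40 0 0 0 0 0;-1 -40 0 0 0 0 0;-1 0 0 0 0 0 0'
python3 - <<'E'
from workcell import grab_frame
import cv2,numpy as np
f=grab_frame("side");cv2.imwrite("pics/s3f.png",f)
g=grab_frame("top");cv2.imwrite("pics/t3f.png",g)
cv2.imwrite("pics/s3.png",np.hstack([cv2.resize(f[130:290,245:375],(390,480),interpolation=cv2.INTER_CUBIC),cv2.resize(g[125:245,235:335],(400,480),interpolation=cv2.INTER_CUBIC)]))
E
```

```text
F [ 1.95  4.08 -2.65] T [ 0.571 -0.427  0.765] p [477.03 106.13 269.85] yaw [-1.7992e+02 -2.0000e-02  5.7020e+01] q6 44.1 w 37.3 13.85
time_s: 14.48
ee_pos: [477.3, 105.5, 270.0]
ee_rot: [-180.0, 0.0, 56.9]
force: [0.3, 0.0, -0.3]
gripper_width: 72.8
gripper_force: 0.0
F [ 0.28  0.05 -0.31] T [-0.101  0.095  0.02 ] p [477.27 105.46 269.98] yaw [-1.800e+02  2.000e-02  5.694e+01] q6 44.2 w 72.8 14.475
time_s: 15.6
ee_pos: [388.9, -29.8, 370.4]
ee_rot: [179.9, -0.0, 56.8]
force: [-0.4, 0.4, 1.1]
gripper_width: 91.2
gripper_force: 0.0
```

View pics/s3.png

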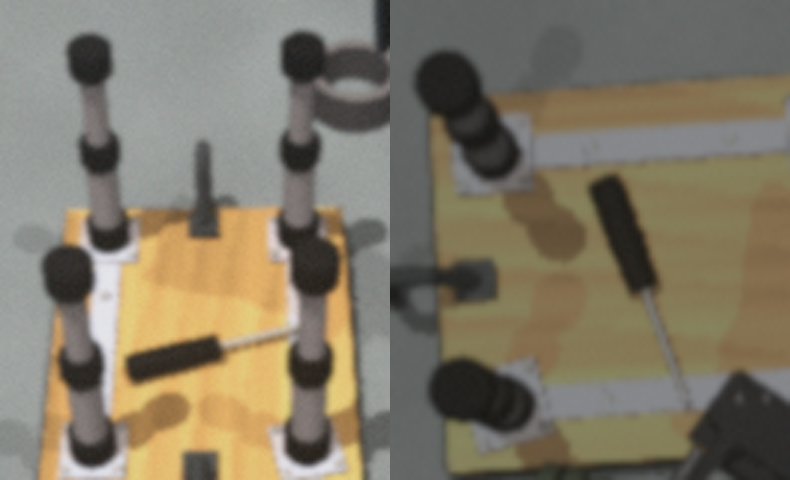

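```bash
cat > lv.py <<'E'
from workcell import camera_model
import numpy as np,cv2
from scipy.optimize import least_squares
f=cv2.resize(cv2.imread("pics/s3f.png"),None,fx=8,fy=8,interpolation=cv2.INTER_CUBIC)
g=cv2.GaussianBlur(f,(0,0),4).max(2)
m=camera_model("side")
def cen(u,v):
    x,y=int((u)*8),int(v*8);w=g[y-96:y+96,x-96:x+96]; n,l,st,c=cv2.connectedComponentsWithStats((w<TH).astype(np.uint8))
    k=l[96,96];s=st[k];return (x-96+s[0]+s[2]/2)/8-.5+.0625,(y-96+c[k][1])/8-.4375,s[2:]/8
def proj(P):
    q=P@m["R"].T+m["t"];u=q[:,:2]/q[:,2:];u=u*(1+m["k1"]*(u**2).sum(1,keepdims=True))
    return u@m["K"][:2,:2].T+m["K"][:2,2]
L=np.array([(90,120),(90,-120),(-90,-120),(-90,120)])
for TH in (60,70,80):
    c=[cen(u,v) for u,v in((245+68/3,130+273/3),(245+90/3,130+58/3),(245+302/3,130+56/3),(245+315/3,130+265/3))]
    px=np.array([a[:2] for a in c])
    def F(p):
        cc,s=np.cos(p[2]),np.sin(p[2]);xy=L@np.array([[cc,s],[-s,cc]])+p[:2]
        return (proj(np.c_[xy,[275+p[4]]*3+[275+p[3]]])-px).ravel()
    r=least_squares(F,[577,-5,.1,0,0]);print(TH,px.round(2).tolist(),[a[2].tolist() for a in c],r.x.round(3),r.fun.round(2))
    r=least_squares(lambda p:F([*p,0]),[577,-5,.1,0]);print("  h fixed: dz",r.x.round(2),r.fun.round(2))
E
python3 lv.py
```

```text
60 [[267.25, 221.32], [274.5, 149.76], [347.56, 149.26], [347.56, 216.49]] [[14.625, 17.5, 1660.625], [12.625, 15.5, 1282.25], [16.5, 15.75, 1521.75], [18.0, 22.0, 2078.625]] [ 5.7708e+02 -2.8190e+00  7.9000e-02  1.6608e+01  3.2500e-01] [-0.83 -0.23  0.89 -0.2  -1.12  0.41  1.01  0.04]
  h fixed: dz [ 5.7713e+02 -3.1400e+00  8.0000e-02  1.6230e+01] [-0.81 -0.25  0.9  -0.18 -1.13  0.42  1.    0.04]
70 [[267.19, 221.3], [274.5, 149.74], [348.12, 149.48], [347.62, 216.52]] [[15.25, 18.5, 1835.25], [13.375, 16.375, 1421.875], [18.125, 16.625, 1791.75], [18.625, 22.5, 2252.0]] [ 5.76442e+02 -7.10000e-01  7.50000e-02  1.92960e+01  2.08500e+00] [-0.9  -0.11  1.12 -0.23 -1.29  0.3   1.03  0.04]
  h fixed: dz [ 5.7674e+02 -2.8000e+00  8.0000e-02  1.6910e+01] [-0.76 -0.2   1.19 -0.14 -1.39  0.38  0.93  0.04]
80 [[267.12, 221.34], [274.44, 149.77], [348.0, 149.55], [347.62, 216.61]] [[15.875, 19.25, 1978.0], [14.0, 17.0, 1545.0], [18.375, 17.375, 1939.5], [19.125, 23.0, 2384.875]] [ 5.76591e+02 -7.06000e-01  7.60000e-02  1.89360e+01  1.94600e+00] [-0.87 -0.09  1.1  -0.2  -1.25  0.26  0.99  0.04]
  h fixed: dz [ 5.7687e+02 -2.6500e+00  8.0000e-02  1.6710e+01] [-0.75 -0.18  1.17 -0.12 -1.35  0.33  0.89  0.04]
```

```bash
cat > pr.py <<'E'
import re
src=open("lv.py").read().split("for TH")[0];exec(src)
import cv2
img=cv2.imread("pics/s3f.png").max(2).astype(np.float32)
a=np.radians(5.77);cc,s=np.cos(a),np.sin(a)
xy=L@np.array([[cc,s],[-s,cc]])+[576.6,-5.9]
z=np.arange(165,300,.5)
for i in range(4):
    acc=0
    for off in (-4,-2,0,2,4):
        P=proj(np.c_[np.tile(xy[i]+[off,0],(len(z),1)),z]).astype(np.float32)
        acc=acc+cv2.remap(img,P[:,0][None],P[:,1][None],cv2.INTER_LINEAR)[0]/5
    acc=cv2.GaussianBlur(acc[None],(0,0),2)[0]
    d=(z>200)&(z<255); t=np.median(acc[(z>215)&(z<245)]); lo=acc[(z>265)&(z<285)].mean(); h=(t+lo)/2
    up=z[(z>230)&(acc<h)][0]; dn=z[(z<225)&(acc<h)][-1]
    print(i,xy[i].round(1),"tube",t.round(),"foot",lo.round(),"foot edge z",up,"collar edge z",dn,acc[::10].round().astype(int).tolist())
E
python3 pr.py
```

```text
0 [654.1 122.5] tube 106.0 foot 49.0 foot edge z 240.5 collar edge z 168.5 [62, 86, 111, 119, 121, 120, 120, 121, 120, 119, 116, 112, 108, 106, 99, 80, 54, 43, 44, 43, 45, 47, 50, 51, 51, 51, 51]
1 [ 678.2 -116.2] tube 106.0 foot 44.0 foot edge z 245.5 collar edge z 171.5 [44, 62, 95, 115, 120, 121, 121, 121, 120, 119, 118, 115, 111, 106, 103, 98, 75, 46, 39, 39, 39, 41, 44, 47, 48, 48, 50]
2 [ 499.1 -134.3] tube 103.0 foot 39.0 foot edge z 245.0 collar edge z 171.0 [42, 61, 96, 115, 119, 117, 117, 118, 118, 118, 118, 114, 109, 103, 102, 93, 68, 44, 35, 36, 36, 37, 39, 42, 41, 41, 44]
3 [475.  104.4] tube 111.0 foot 47.0 foot edge z 245.5 collar edge z 167.0 [67, 99, 122, 127, 127, 125, 127, 129, 128, 129, 127, 122, 116, 111, 106, 100, 80, 52, 43, 43, 43, 44, 47, 51, 51, 51, 50]
```

```bash
cat >> pr.py <<'E'
print("----")
import scipy.optimize as so
def prof(file,cam,pose,i,z):
    global m
    m=camera_model(cam);im=cv2.imread(file).max(2).astype(np.float32)
    a=np.radians(pose[2]);cc,s=np.cos(a),np.sin(a);xy=L[i]@np.array([[cc,s],[-s,cc]])+pose[:2]
    acc=0
    for off in (-4,-2,0,2,4):
        P=proj(np.c_[np.tile(xy+[off,0],(len(z),1)),z]).astype(np.float32);acc=acc+cv2.remap(im,P[:,0][None],P[:,1][None],cv2.INTER_LINEAR)[0]/5
    return acc.round().astype(int).tolist()
S=[576.6,-5.9,5.77]
z=np.arange(140,345,4.)
print("z",z.astype(int).tolist())
print("init3",prof("pics/side0.png","side",S,3,z))
print("now3",prof("pics/s3f.png","side",S,3,z))
print("now0",prof("pics/s3f.png","side",S,0,z))
E
python3 pr.py | sed -n '/----/,$p'
```

```text
----
z [140, 144, 148, 152, 156, 160, 164, 168, 172, 176, 180, 184, 188, 192, 196, 200, 204, 208, 212, 216, 220, 224, 228, 232, 236, 240, 244, 248, 252, 256, 260, 264, 268, 272, 276, 280, 284, 288, 292, 296, 300, 304, 308, 312, 316, 320, 324, 328, 332, 336, 340, 344]
init3 [43, 42, 42, 42, 44, 44, 51, 68, 83, 83, 69, 52, 44, 44, 44, 44, 45, 48, 50, 51, 50, 51, 49, 49, 50, 52, 78, 142, 195, 214, 217, 217, 218, 217, 214, 208, 191, 187, 196, 198, 183, 146, 114, 96, 91, 88, 88, 91, 98, 114, 139, 147]
now3 [43, 43, 45, 45, 44, 47, 57, 82, 111, 124, 127, 127, 126, 126, 128, 129, 128, 129, 129, 127, 122, 117, 113, 109, 106, 101, 87, 61, 46, 42, 43, 43, 43, 45, 48, 51, 51, 50, 50, 50, 50, 51, 58, 76, 89, 86, 82, 84, 92, 115, 147, 155]
now0 [46, 43, 45, 44, 44, 45, 54, 74, 98, 114, 119, 121, 120, 120, 120, 121, 120, 119, 118, 115, 112, 109, 107, 105, 97, 80, 57, 46, 43, 44, 42, 45, 46, 48, 50, 51, 51, 50, 52, 51, 53, 82, 136, 169, 177, 177, 176, 175, 171, 170, 168, 163]
```

```bash
cat > nn.py <<'E'
from workcell import grab_frame,models
import numpy as np
for c in ("side","top"):
    R={}
    for k in range(6):
        grab_frame(c)
        for n in ("short_foot","foot_b"):
            for d in models.search_frame(n,c):
                p=np.array(d["point"])
                for nm,q in (("s",(476,105)),("b",(655,123)),("c",(678,-116)),("d",(499,-134))):
                    if np.hypot(*(p[:2]-q))<35 and d["p"]>.4: R.setdefault((n,nm),[]).append(p)
    for k,v in R.items(): print(c,k,len(v),np.mean(v,0).round(1),np.std(v,0).round(1))
E
python3 nn.py
cat > ex.py <<'E'
exec(open("lv.py").read().split("for TH")[0])
import sys
a=np.radians(5.77);cc,s=np.cos(a),np.sin(a);xy=L@np.array([[cc,s],[-s,cc]])+[576.6,-5.9]
C=-m["R"].T@m["t"]
z=np.arange(100,350,.25);t=np.linspace(0,2*np.pi,721)
for i in range(4):
    ax=proj(np.c_[np.tile(xy[i],(len(z),1)),z])
    o=[]
    for h,r,low in((290,19,0),(260,19,1),(183,19,0),(183,17.5,0),(183,19,1)):
        rim=proj(np.c_[xy[i]+r*np.c_[np.cos(t),np.sin(t)],np.full(len(t),h)])
        # rim points crossing the axis line (near / far side)
        D=np.linalg.norm(rim[:,None]-ax[None],axis=2); j=D.argmin(1); ok=D.min(1)<.15
        zz=z[j[ok]];o.append((h,r,zz.min().round(1),zz.max().round(1)))
    print(i,o)
E
python3 ex.py
```

```text
side ('short_foot', 's') 5 [478.7 118.2 292.2] [1.4 1.  0.9]
side ('foot_b', 'b') 5 [654.1 136.  167.4] [0.9 1.3 0.6]
side ('foot_b', 'd') 6 [ 506.4 -124.7  177. ] [1.7 2.2 1.3]
side ('foot_b', 'c') 6 [ 677.4 -102.8  171.9] [0.9 1.6 1. ]
side ('foot_b', 's') 1 [480.3 119.6 275.7] [0. 0. 0.]
top ('short_foot', 's') 7 [477.5 104.9 298. ] [1.6 0.9 1.8]
top ('foot_b', 'c') 6 [ 670.4 -112.2  176.7] [1.1 1.6 1.1]
top ('foot_b', 'b') 6 [645.7 117.  179.6] [1.8 1.3 1.4]
top ('foot_b', 'd') 6 [ 498.7 -122.8  180.8] [2.2 0.6 0.8]
0 [(290, 19, np.float64(268.5), np.float64(310.5)), (260, 19, np.float64(237.5), np.float64(281.2)), (183, 19, np.float64(158.5), np.float64(206.2)), (183, 17.5, np.float64(160.5), np.float64(204.5)), (183, 19, np.float64(158.5), np.float64(206.2))]
1 [(290, 19, np.float64(273.8), np.float64(305.5)), (260, 19, np.float64(243.2), np.float64(276.0)), (183, 19, np.float64(164.8), np.float64(200.5)), (183, 17.5, np.float64(166.2), np.float64(199.2)), (183, 19, np.float64(164.8), np.float64(200.5))]
2 [(290, 19, np.float64(273.8), np.float64(305.8)), (260, 19, np.float64(243.0), np.float64(276.2)), (183, 19, np.float64(164.5), np.float64(200.8)), (183, 17.5, np.float64(166.0), np.float64(199.2)), (183, 19, np.float64(164.5), np.float64(200.8))]
3 [(290, 19, np.float64(268.0), np.float64(310.8)), (260, 19, np.float64(237.2), np.float64(281.5)), (183, 19, np.float64(158.2), np.float64(206.5)), (183, 17.5, np.float64(160.2), np.float64(204.8)), (183, 19, np.float64(158.2), np.float64(206.5))]
```

Relative to the long feet, the short foot reads about 6 mm too high in both cameras, so the leg must have started slightly out. I'll regrasp, loosen it, lower it 6 mm and retighten.

```bash
python3 -m crank '-1 40 0 0 0 0 0;-1 40 0 0 0 0 0;-1 40 0 0 0 0 0;-1 40 0 0 0 0 0;-1 0 0 0 0 0 0;-1 0 0 30 0 0 0;-1 0 0 30 0 0 0;-1 0 0 25 0 0 0;-1 0 0 10 0 0 0;-1 0 0 0 0 0 0'
python3 -m crank '1 0 0 0 0 0 0;1 0 0 0 0 0 0;1 0 0 0 0 0 0;1 0 0 0 0 0 0;1 0 0 0 0 0 0;1 0 0 0 0 0 0' 20; python3 st.py
```

```text
time_s: 18.75
ee_pos: [477.2, 105.2, 275.0]
ee_rot: [-180.0, 0.0, 56.9]
force: [0.1, 0.1, 0.4]
gripper_width: 90.9
gripper_force: 0.0
time_s: 19.5
ee_pos: [476.8, 106.1, 275.0]
ee_rot: [-179.9, -0.0, 57.0]
force: [-1.8, 1.7, 0.9]
gripper_width: 37.4
gripper_force: 20.0
F [-1.81  1.7   0.87] T [0.103 0.426 0.029] p [476.83 106.06 274.98] yaw [-179.91   -0.     56.96] q6 44.2 w 37.4 19.5
```

```bash
python3 -m crank '1 0 0 0 0 0 0;1 0 0 0 0 0 0;1 0 0 0 0 0 -6;1 0 0 0 0 0 -7;1 0 0 0 0 0 -7;1 0 0 0 0 0 0' 60 >/dev/null;python3 st.py
for i in 1 2; do python3 -m crank '1 0 0 0 0 0 -7;1 0 0 0 0 0 -7;1 0 0 0 0 0 -6;1 0 0 0 0 0 0' >/dev/null;python3 st.py;done
```

```text
F [-1.11  0.96  0.61] T [ 0.138  0.586 -0.065] p [477.18 105.74 274.94] yaw [-1.7997e+02 -1.0000e-02  7.6860e+01] q6 24.3 w 37.0 20.25
F [-1.47 -1.49  0.55] T [-0.281  0.396 -0.195] p [477.54 105.23 274.89] yaw [1.800e+02 5.000e-02 9.678e+01] q6 4.3 w 37.3 20.75
F [ 0.69 -1.7  -2.91] T [-0.285 -0.005 -0.232] p [477.63 105.29 274.45] yaw [-1.7998e+02  5.0000e-02  1.1675e+02] q6 -15.6 w 37.2 21.25
```

```bash
python3 -m crank '1 0 0 0 0 0 -7;1 0 0 0 0 0 -7;1 0 0 0 0 0 -6;1 0 0 0 0 0 0' >/dev/null;python3 st.py
python3 -m crank '1 0 0 1 0 0 0;1 0 0 1 0 0 0;1 0 0 1 0 0 0;1 0 0 0 0 0 0' >/dev/null;python3 st.py
python3 -m crank '1 0 0 1 0 0 0;1 0 0 1 0 0 0;1 0 0 1 0 0 0;1 0 0 0 0 0 0;1 0 0 0 0 0 0' >/dev/null;python3 st.py
```

```text
F [ 2.76 -0.83 -3.7 ] T [-0.321 -0.185 -0.191] p [477.73 105.38 274.46] yaw [-1.7998e+02  4.0000e-02  1.3674e+02] q6 -35.6 w 36.8 21.75
F [ 1.4  -2.08 -2.47] T [-0.489 -0.27  -0.241] p [477.51 105.59 271.88] yaw [1.7999e+02 2.0000e-02 1.3694e+02] q6 -35.8 w 37.0 22.25
F [ 2.46 -2.49 -2.91] T [-0.522 -0.373 -0.241] p [477.42 105.69 268.81] yaw [180.    -0.   136.96] q6 -35.8 w 37.1 22.875
```

```bash
for i in 1 2; do python3 -m crank '1 0 0 0 0 0 7;1 0 0 0 0 0 7;1 0 0 0 0 0 6;1 0 0 0 0 0 0' >/dev/null;python3 st.py;done
for i in 1 2 3; do python3 -m crank '1 0 0 0 0 0 5;1 0 0 0 0 0 5;1 0 0 0 0 0 0' >/dev/null;python3 st.py;done
```

```text
F [ 2.09 -2.81 -2.95] T [-0.496 -0.307  0.25 ] p [477.29 105.73 268.82] yaw [-179.99   -0.    117.09] q6 -16.0 w 37.1 23.375
F [ 1.82 -2.51 -2.81] T [-0.471 -0.155  0.223] p [477.2  105.73 268.83] yaw [-179.97   -0.     97.15] q6 4.0 w 37.4 23.875
F [ 1.1  -1.37 -3.57] T [-0.451 -0.113  0.304] p [477.17 105.75 268.8 ] yaw [-179.97   -0.     87.17] q6 14.0 w 36.6 24.25
F [ 1.21 -1.37 -2.48] T [-0.462 -0.027  0.396] p [477.05 105.67 268.8 ] yaw [-1.7995e+02  1.0000e-02  7.7180e+01] q6 24.0 w 36.9 24.625
F [ 0.55 -2.45 -3.44] T [-0.562  0.153  0.549] p [476.98 105.49 268.81] yaw [-1.7996e+02  5.0000e-02  6.7190e+01] q6 33.9 w 37.3 25.0
```

```bash
for i in 1 2 3; do python3 -m crank '1 0 0 0 0 0 5;1 0 0 0 0 0 0' >/dev/null;python3 st.py;done
```

```text
F [-0.14 -2.79 -2.93] T [-0.425  0.171  0.67 ] p [476.92 105.65 268.79] yaw [-1.7995e+02  4.0000e-02  6.2190e+01] q6 38.9 w 36.9 25.25
F [-1.45  1.46 -3.04] T [-0.151  0.231  0.668] p [476.87 106.24 268.79] yaw [-1.7991e+02 -2.0000e-02  5.7190e+01] q6 44.0 w 36.9 25.5
F [-1.61 -1.35 -1.74] T [-0.337  0.461  0.553] p [476.9  105.65 268.79] yaw [-1.7995e+02  5.0000e-02  5.2170e+01] q6 49.0 w 36.9 25.75
```

```bash
for i in 1 2 3; do python3 -m crank '1 0 0 0 0 0 3;1 0 0 0 0 0 0' >/dev/null;python3 st.py;done
```

```text
F [-2.59 -1.03 -2.1 ] T [-0.218  0.462  0.645] p [476.89 105.72 268.82] yaw [-1.7994e+02  4.0000e-02  4.9150e+01] q6 52.0 w 36.9 26.0
F [-3.16 -1.1  -2.02] T [-0.208  0.644  0.801] p [476.9  105.81 268.82] yaw [-1.7994e+02  3.0000e-02  4.6130e+01] q6 55.0 w 36.4 26.25
F [-2.51 -3.8  -2.48] T [-0.222  0.761  0.754] p [477.04 105.44 268.78] yaw [-1.7998e+02  6.0000e-02  4.3100e+01] q6 58.0 w 37.4 26.5
```

```bash
python3 -m crank '0.3 0 0 0 0 0 0;0 0 0 0 0 0 0;-0.5 0 0 0 0 0 0;-1 0 0 0 0 0 0;-1 0 0 0 0 0 0' 30 >/dev/null
python3 -m crank '-1 0 0 -25 0 0 0;-1 0 0 -25 0 0 0;-1 0 0 -25 0 0 0;-1 0 0 -25 0 0 0;-1 -40 0 0 0 0 0;-1 -40 0 0 0 0 0;-1 -40 0 0 0 0 0;-1 -40 0 0 0 0 0;-1 0 0 0 0 0 0'
python3 - <<'E'
from workcell import grab_frame
import cv2
cv2.imwrite("pics/s3f.png",sum(grab_frame("side").astype(float) for _ in range(4))/4)
E
python3 pr.py; python3 nn.py | grep short
```

```text
time_s: 28.25
ee_pos: [358.9, -4.3, 369.6]
ee_rot: [179.9, -0.1, 42.8]
force: [0.6, 1.1, 0.1]
gripper_width: 90.9
gripper_force: 0.0
0 [654.1 122.5] tube 106.0 foot 50.0 foot edge z 241.0 collar edge z 168.0 [62, 89, 112, 120, 121, 121, 121, 122, 121, 120, 117, 113, 108, 106, 100, 82, 56, 45, 44, 44, 45, 48, 50, 52, 52, 51, 51]
1 [ 678.2 -116.2] tube 107.0 foot 44.0 foot edge z 245.0 collar edge z 171.5 [44, 62, 98, 117, 121, 121, 122, 122, 121, 121, 119, 116, 112, 107, 103, 98, 75, 48, 39, 39, 39, 41, 45, 48, 48, 47, 50]
2 [ 499.1 -134.3] tube 104.0 foot 40.0 foot edge z 245.0 collar edge z 171.5 [43, 61, 97, 115, 119, 120, 120, 119, 119, 119, 119, 115, 109, 104, 102, 94, 69, 43, 36, 36, 36, 37, 40, 43, 44, 45, 48]
3 [475.  104.4] tube 107.0 foot 50.0 foot edge z 239.0 collar edge z 167.0 [69, 99, 122, 127, 128, 127, 128, 128, 128, 126, 121, 117, 111, 107, 99, 72, 49, 44, 43, 44, 46, 50, 51, 52, 51, 51, 51]
----
z [140, 144, 148, 152, 156, 160, 164, 168, 172, 176, 180, 184, 188, 192, 196, 200, 204, 208, 212, 216, 220, 224, 228, 232, 236, 240, 244, 248, 252, 256, 260, 264, 268, 272, 
[... 400 characters left out ...]
, 129, 128, 124, 121, 117, 112, 109, 106, 96, 72, 51, 45, 44, 43, 44, 45, 48, 51, 51, 52, 51, 50, 51, 51, 55, 72, 87, 85, 80, 78, 82, 90, 102, 120, 146, 153]
now0 [46, 43, 44, 44, 44, 46, 54, 75, 100, 115, 120, 121, 121, 121, 121, 122, 121, 121, 119, 116, 113, 109, 107, 105, 99, 82, 60, 47, 44, 44, 44, 44, 46, 50, 51, 52, 52, 51, 51, 52, 55, 82, 137, 171, 178, 179, 177, 176, 173, 171, 169, 165]
side ('short_foot', 's') 7 [479.2 118.5 268.7] [ 1.2  0.6 40.5]
side ('short_foot', 'c') 1 [ 678.  -102.2  174.7] [0. 0. 0.]
top ('short_foot', 's') 6 [478.2 105.3 291.3] [1.6 2.1 1.2][ WARN:0@1.948] global loadsave.cpp:1063 imwrite_ Unsupported depth image for selected encoder is fallbacked to CV_8U.
```

```bash
python3 -c "
from workcell import env
print(env.job_done())"
```

```text
the job is handed in; nothing more can be done
None
```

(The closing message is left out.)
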